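Release the latched mode key of the key machine's key box

ROBOT

A 6-joint arm with a two-finger parallel gripper is mounted at the origin on a cart in front of the work surface, level with it; the furniture and walls round the work are solid. World frame = base frame: x ahead of the robot, y to its left, z up, the work surface at z = 0. Lengths are in m, angles in rad, forces in N, time in s.
With the tool pointing down it reaches from about 0.3 to 0.775 m from the base axis. Payload 14.6 kg.
Tool frame: the origin (TCP) lies between the finger pads; the fingertips stand 14 mm ahead of it and the grasp point (between the pads) lies 5 mm behind it; z points along the fingers, y is the line along which they close (so a half turn about z gives the same grasp; the last joint's range is limited). The gripper opens to 94 mm and grips with 3 to 60 N. Pads are 16 mm wide; open, the fingers measure 119 mm over their backs; the gripper's body (75 mm by 177 mm) begins 78 mm behind the grasp point.
Start: joints at [-1.237, 0.3, 1.521, -0, 1.321, -0.067], TCP at [0.215, -0.506, 0.219] pointing down, gripper open.
Joint ranges: [-3.03, 3.03], [-0.79, 2.21], [0.23, 2.52], [-1.04, 4.18], [0, 3.07], [-2.55, 2.55]. Speed limits (rad/s): [2.22, 2.22, 2.57, 3.14, 3.14, 3.14].

INTERFACE

Orientations are given as [roll, pitch, yaw] about the fixed x, y, z axes, in that order (R = Rz(yaw) Ry(pitch) Rx(roll)).
In Python, from station import ctrl gives the robot as it stands. The module is installed in compiled form; this text tells all that it offers.
- The arm moves only by the tool move_arm, never from a script. Its argument "targets" is a list of rows, each a list of 7 numbers: the opening, from -1 (shut) to 1 (fully open), then the shift along the tool's x, y, z in units of 50 mm (1.0 is 50 mm), then the turn, a rotation vector about the tool's x, y, z in rad. A call has 1 to 12 rows; each row is the pose to reach, as a shift and turn from the pose commanded when the call began, along the tool's axes at that moment; what a row does not reach only later rows make up. A row lasts 1/10 s, in which the tool goes at most 50 mm and 8.59 degrees, less where a joint would pass 70% of its speed; a pose out of reach is approached as far as the arm can. A call with a gripper value outside its range is refused whole. The fingers move at their own pace and stop on an object; "grip_force" is the grip in N (left out, the last holds). Time passes only in rows, so rows that repeat a pose let the fingers close. It gives the time, the measured TCP pose, the force, the opening and the grip force at its end, in the units of the state.
- ctrl.get_obs(): the state, without advancing time (a new reading comes with each control period).
- ctrl.camera(name): name is "scene" or "top"; returns (picture, depth): 384x512x3 uint8, red, green, blue; 384x512 float32, m along the optical axis (not along the pixel's ray), 0 where there is no reading.
- ctrl.camera_params(name): a dict with "intrinsics" (3x3 intrinsics, pixels), "k1" (the pictures are not rectified: a ray, as slopes to the right and down, at radius r is drawn at 1 + k1 r^2 times it, then the intrinsics apply), "rvec" (rotation vector, rad) and "tvec" (3), from world to camera coordinates, as OpenCV has them. Camera axes: x right, y down, z forward; pixel columns grow to the right and rows downward; lengths in m; the calibration is good to about 2 mm. A picture is of the moment at which its call begins. camera_params takes no time and is no camera call.
- ctrl.hand_in(): hands the job in; it is judged then, once.
Trained networks look in the newest picture that a camera, given by its name, has taken for a name from the list of things; names that differ only in an ending like _2 or _b are one class to them, and where a whole thing is asked for, a point or a joint stands for the part that bears it (a point fixed in the world has none). Each returns a list of dicts, best first, with "score" (0 to 1); they miss things now and then, are a little off and sometimes report something else, mostly with a low value. They report only what shows in the picture. A call takes as long as a camera call.
- ctrl.cut_out(camera, target): "region" (384x512 bool, what is visible of it) and "point" ([column, row] in pixels, amid what is visible of it).
- ctrl.tip_of(camera, target): "point" ([column, row] in pixels: a listed point, or the origin of a listed thing).
The state is a dict: "time_s": time; "qpos": joint angles; "joint_vel": joint speeds; "tau": joint torques, N m; "ee_pos": TCP position; "eef_rot": TCP orientation; "force": force on the tool from outside, world axes, zero at the start; "moment": the same for the moment, N m; "grip_width": finger opening in m; "grip_force": force on a finger pad.
Only numpy, scipy, OpenCV 4.12 (cv2) and the standard library are available. Lean on these libraries where they do the work, as an engineer would, in place of code of your own. Each camera call takes 0.05 s, during which the arm holds its last target. There are 200 camera calls.

TASK

One of the four identical white keys on the blue key box is still latched down: under a light tap it feels firm, while the three free keys give softly. Find it and press it with the fingertips until it lets go and pops back up, so that all four keys stand up and the green flag is raised; do not push any free key down past a light tap (half its travel). Grasp nothing, leave the loose things round the box where they lie, and finish clear of everything.

Things in the scene. Friction and masses are not known exactly. Their poses are not given: they have to be found in the camera images.
- key_box: blue key box fixed to the bench, 100 mm (its x) by 240 mm (its y), grey deck 50 mm above the bench; origin at the centre of its underside, z up. Four identical white keys, 26 mm square, stand in a row along its y, 48 mm apart, centred on its x; each moves straight down. Which one is latched differs each time.
- place_1 (a point): +y end of the row: fixed mark on the box at the centre of this key's top face as it stands when free, 14 mm above the deck; it does not move with the key
- place_2 (a point): second key from the +y end: fixed mark on the box at the centre of this key's top face as it stands when free, 14 mm above the deck; it does not move with the key
- place_3 (a point): third key from the +y end: fixed mark on the box at the centre of this key's top face as it stands when free, 14 mm above the deck; it does not move with the key
- place_4 (a point): -y end of the row: fixed mark on the box at the centre of this key's top face as it stands when free, 14 mm above the deck; it does not move with the key
- flag (a joint): green flag in the slot 31 mm behind the row (box +x): 0 while the latched key is down, below 0 while it is pushed further, 0.010 m once it stands up. The latched key's top is 4 mm below its place mark; it does not move below about 5 N; pushed 6 mm further (about 9 N; stop at 7 mm) it lets go, rises to its mark as the finger withdraws and does not latch again
- contact_bar (a joint): contact bar hidden in the box: 0 at rest; any free key pressed more than 5 mm pushes it down, and it reads how far beyond 5 mm the key is (m). A free key's top is at its place mark; it starts to move at 1 N, gives 2 mm per further newton and goes 9 mm down
- padlock: loose brass padlock, 68x42x17 mm, lying beyond the box's -y end; origin at the centre of its underside; bystander
- cylinder: loose brass lock cylinder, 35 mm across, 30 mm high, beyond the box's +y end; origin at the centre of its underside; bystander
- screwdriver: loose screwdriver with green handle, 16x130x16 mm, in front of the box (-x side); origin at the centre of its underside; bystander
- tweezers_l: loose steel tweezers, 14x112x8 mm, behind the box (+x side); origin at the centre of their underside; bystander

How it is judged:
At the end, for the whole second after the job is handed in: the latched key has been released and stands up (flag raised more than 8 mm), the contact bar is at rest, and the four loose things are within 15 mm of where they lay (value of joint flag above 0.008 m and value of joint contact_bar below 0.0005 m and distance of each of padlock, cylinder, screwdriver, tweezers_l from where it was at the start of the episode below 0.015 m); the robot touches nothing.
It fails at once if a free key was pushed down more than half its travel (over 5 mm: contact bar moved more than 0.8 mm) (value of joint contact_bar above 0.0008 m).
It fails at once if a loose thing beside the box was lifted or shifted more than 15 mm (distance of any of padlock, cylinder, screwdriver, tweezers_l from where it was at the start of the episode above 0.015 m).
It also fails if it takes over 51 s, if anything falls off the work surface, if the arm or the gripper's body presses on something with over 40 N, if the wrist force passes 120 N, or if a joint passes its speed limit or range.

## Working session

There is one attempt and no reset: what is moved stays moved. The work goes in short steps, Python scripts to look and compute and a tool call to move; the robot and the scene stay as the last step left them, time stands still between calls to the robot, and variables do not carry over. Pictures are saved under pics/ and viewed, at most 10 in all, crops included, and the job is handed in when it is done.

Besides the shell and the picture viewer there is one more tool, called after "Request:" as name([rows], argument=value, ...), one row to a line, values as JSON. move_arm: Moves the arm, as the interface text tells. Its arguments: {"type":"object","properties":{"targets":{"type":"array"},"grip_force":{"type":"number"}},"required":["targets"]}

```bash
mkdir -p pics; cat > h.py <<'E'
import numpy as np, cv2
from station import ctrl
def P(n):
    p=ctrl.camera_params(n);K=np.array(p["intrinsics"]);R=cv2.Rodrigues(np.array(p["rvec"],float))[0];return K,p["k1"],R,np.array(p["tvec"],float).ravel()
def ray(n,uv):
    K,k1,R,t=P(n);uv=np.array(uv,float).reshape(-1,1,2)
    s=cv2.undistortPoints(uv,K,np.array([k1,0,0,0,0.]))[:,0]
    d=np.c_[s,np.ones(len(s))]@R; return -R.T@t,d
def atz(n,uv,z):
    c,d=ray(n,uv);return c+d*((z-c[2])/d[:,2])[:,None]
def dep(n,uv,D):
    c,d=ray(n,uv);return c+d*np.array([D[int(round(v)),int(round(u))] for u,v in np.reshape(uv,(-1,2))])[:,None]
E
cat > a.py <<'E'
from h import *
ims=[]
for n in("top","scene"):
    im,D=ctrl.camera(n);ims.append(im);np.save(n+".npy",D)
    cv2.imwrite(f"pics/{n}0.png",im[...,::-1])
    for t in("place_1","key_box"):
        for r in ctrl.tip_of(n,t)[:6]:
            uv=r["point"];print(n,t,np.round(uv,1),round(r["score"],2),atz(n,uv,.064 if t!="key_box" else 0).round(4),dep(n,uv,D).round(4))
print(ctrl.get_obs())
E
python3 a.py
```

```text
top place_1 [257.8 211.6] 0.91 [[ 0.4619 -0.1908  0.064 ]] [[ 0.4619 -0.1908  0.0641]]
top place_1 [278.9 214.7] 0.71 [[ 0.454  -0.2389  0.064 ]] [[ 0.4544 -0.239   0.0615]]
top place_1 [212.9 218.6] 0.7 [[ 0.4472 -0.0879  0.064 ]] [[ 0.447  -0.0881  0.0655]]
top place_1 [317.6 227.9] 0.6 [[ 0.4227 -0.3256  0.064 ]] [[ 0.4275 -0.3321  0.0181]]
top key_box [249.6 218.7] 0.96 [[ 0.4542 -0.1698  0.    ]] [[ 0.4474 -0.1714  0.0514]]
scene place_1 [265.5 213.6] 0.94 [[ 0.4627 -0.2305  0.064 ]] [[ 0.232  -0.5919  0.3279]]
scene place_1 [223.1 185.3] 0.84 [[ 0.4473 -0.0923  0.064 ]] [[ 0.2129 -0.5635  0.3435]]
scene place_1 [235.4 190.7] 0.67 [[ 0.4577 -0.1255  0.064 ]] [[ 0.2149 -0.5788  0.3456]]
{'time_s': 0.3, 'qpos': array([-1.23659076e+00,  3.00090952e-01,  1.52117068e+00, -2.60882606e-05,
        1.32071017e+00, -6.65806809e-02]), 'joint_vel': array([ 0.00098799, -0.00072074, -0.00107225, -0.00089499, -0.00122107,
       -0.00096481]), 'tau': array([ 6.40371563e-04, -5.31156635e+01, -3.52479029e+01,  7.07823224e-02,
        2.25727132e-02, -4.62158926e-05]), 'ee_pos': array([ 0.21455233, -0.50633651,  0.21926854]), 'eef_rot': array([-3.14121267e+00, -6.52897802e-09,  4.00792704e-01]), 'force': array([-0.06399316, -0.57245257,  0.06434602]), 'moment': array([ 0.03981408, -0.01029279,  0.01983695]), 'grip_force': 0.0, 'grip_width': 0.09403681882711605}
```

View pics/top0.png

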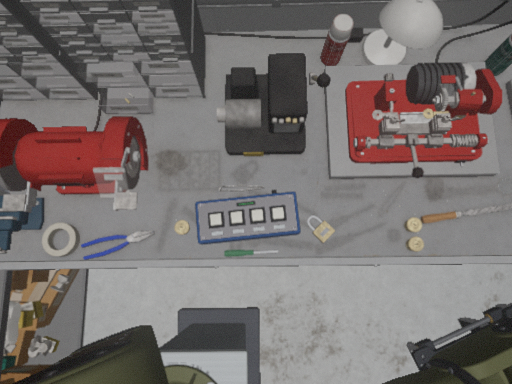

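View pics/scene0.png

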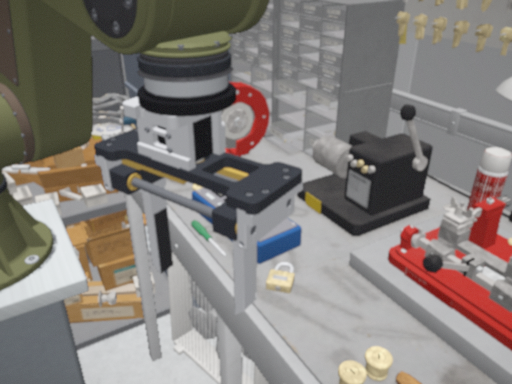

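Top view: box centred near (247,217), keys at about (215,219), (236,217), (257,215) and (278,213). The flag slot is at (246,203), on the +x side, so place_1 is the leftmost key. The scene view has the arm in front of the box. Next I'll segment the white keys.

```bash
cat > b.py <<'E'
from h import *
im=cv2.imread("pics/top0.png");D=np.load("top.npy")
c=cv2.resize(im[185:265,165:345],None,fx=4.4,fy=4.4,interpolation=cv2.INTER_CUBIC);cv2.imwrite("pics/crop0.png",c)
m=(im.min(2)>170).astype(np.uint8);m[:195]=0;m[240:]=0;m[:,:195]=0;m[:,300:]=0
n,l,s,ce=cv2.connectedComponentsWithStats(m)
for i in range(1,n):
    if s[i,4]>20:
        v,u=np.where(l==i);p=dep("top",np.c_[u,v],D)
        print(s[i],ce[i].round(2),atz("top",ce[i],.064).round(4),np.median(p,0).round(4),p[:,2].std().round(4))
E
python3 b.py
```

```text
[273 208  11  10  99] [277.89 212.72] [[ 0.4586 -0.2367  0.064 ]] [ 0.4587 -0.2371  0.06  ] 0.0015
[252 210  11  10 100] [257.07 214.59] [[ 0.455 -0.189  0.064]] [ 0.4544 -0.1889  0.0636] 0.0016
[231 212  11  11 100] [236.23 216.78] [[ 0.4506 -0.1413  0.064 ]] [ 0.4504 -0.1408  0.0632] 0.088
[210 214  11  11  97] [215.44 218.97] [[ 0.4463 -0.0937  0.064 ]] [ 0.4465 -0.093   0.063 ] 0.0017
[274 225  10   4  21] [278.29 226.48] [[ 0.4271 -0.2368  0.064 ]] [ 0.4295 -0.2368  0.05  ] 0.0014
[254 227  10   3  21] [258.71 228.43] [[ 0.4233 -0.1923  0.064 ]] [ 0.4254 -0.1929  0.0502] 0.0019
[233 230  11   3  22] [238.   230.68] [[ 0.4188 -0.1452  0.064 ]] [ 0.4196 -0.1444  0.0499] 0.0015
```

View pics/crop0.png

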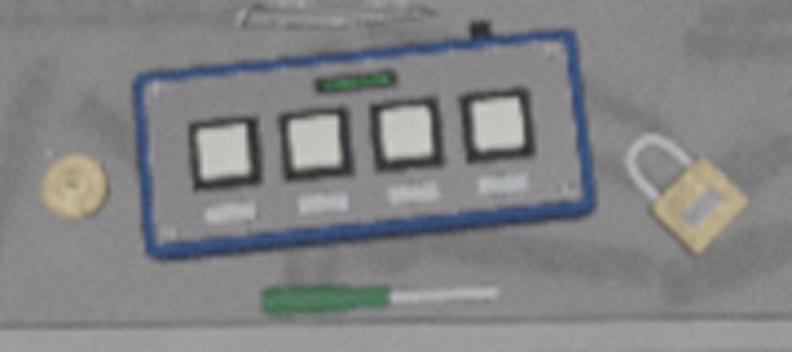

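Keys are 48 mm apart with box yaw about 0.086. By depth, the -y key (place_4, about (0.4586, -0.237)) stands 4 mm low. I'll go above it with the fingers shut, and confirm by touch.

Request:
move_arm([
  [-1,0.6,-0.28,0,0,0,0.03],
  [-1,1.3,-0.6,0,0,0,0.07],
  [-1,2.0,-0.92,0,0,0,0.1],
  [-1,2.7,-1.25,0,0,0,0.14],
  [-1,3.4,-1.58,0.3,0,0,0.18],
  [-1,4.1,-1.9,0.6,0,0,0.21],
  [-1,4.8,-2.22,0.9,0,0,0.25],
  [-1,5.5,-2.55,1.3,0,0,0.28],
  [-1,6.1,-2.83,1.7,0,0,0.314],
  [-1,6.594,-3.055,2.1,0,0,0.314],
  [-1,6.594,-3.055,2.1,0,0,0.314],
  [-1,6.594,-3.055,2.1,0,0,0.314],
])

```text
time_s: 1.5
ee_pos: [0.4586, -0.237, 0.1144]
eef_rot: [-3.141, 0.001, 0.088]
force: [0.2, 0.0, 0.5]
grip_width: 0.0019
grip_force: 0.0
```

Request:
move_arm([
  [-1,0,0,0.3,0,0,0],
  [-1,0,0,0.55,0,0,0],
  [-1,0,0,0.69,0,0,0],
  [-1,0,0,0.69,0,0,0],
  [-1,0,0,0.69,0,0,0],
])

```text
time_s: 2.0
ee_pos: [0.4586, -0.2375, 0.0803]
eef_rot: [3.141, -0.0, 0.086]
force: [0.5, 0.7, 0.1]
grip_width: 0.0012
grip_force: 0.0
```

Request:
move_arm([
  [-1,0,0,0.04,0,0,0],
  [-1,0,0,0.08,0,0,0],
  [-1,0,0,0.08,0,0,0],
  [-1,0,0,0.08,0,0,0],
])

```text
time_s: 2.4
ee_pos: [0.4586, -0.2371, 0.076]
eef_rot: [-3.142, -0.0, 0.087]
force: [-0.4, -0.4, 1.2]
grip_width: 0.0003
grip_force: 0.0
```

Request:
move_arm([
  [-1,0,0,0.02,0,0,0],
  [-1,0,0,0.02,0,0,0],
  [-1,0,0,0.02,0,0,0],
])

```text
time_s: 2.7
ee_pos: [0.4586, -0.2371, 0.075]
eef_rot: [-3.142, -0.0, 0.087]
force: [-0.4, -0.5, 0.4]
grip_width: 0.0008
grip_force: 0.0
```

Request:
move_arm([
  [-1,0,0,0.02,0,0,0],
  [-1,0,0,0.02,0,0,0],
  [-1,0,0,0.02,0,0,0],
])

```text
time_s: 3.0
ee_pos: [0.4587, -0.2372, 0.0741]
eef_rot: [3.141, -0.0, 0.087]
force: [-0.9, 0.4, 4.1]
grip_width: 0.0009
grip_force: 1.9
```

At 60 mm the force jumped from 0.4 to 4.1 N within 1 mm, so this key is firm and it is the latched one. Now the press.

Request:
move_arm([
  [-1,0,0,0.03,0,0,0],
  [-1,0,0,0.06,0,0,0],
  [-1,0,0,0.08,0,0,0],
  [-1,0,0,0.1,0,0,0],
  [-1,0,0,0.1,0,0,0],
  [-1,0,0,0.1,0,0,0],
])

```text
time_s: 3.6
ee_pos: [0.4587, -0.2372, 0.0694]
eef_rot: [3.141, -0.0, 0.087]
force: [-2.2, 2.0, 8.3]
grip_width: 0.0001
grip_force: 3.8
```

Request:
move_arm([
  [-1,0,0,0.015,0,0,0],
  [-1,0,0,0.03,0,0,0],
  [-1,0,0,0.03,0,0,0],
  [-1,0,0,0.03,0,0,0],
])

```text
time_s: 4.0
ee_pos: [0.4587, -0.2372, 0.0679]
eef_rot: [3.141, -0.0, 0.087]
force: [-2.1, 1.3, 9.2]
grip_width: 0.0007
grip_force: 4.5
```

Request:
move_arm([
  [-1,0,0,0.014,0,0,0],
  [-1,0,0,0.014,0,0,0],
  [-1,0,0,0.014,0,0,0],
])

```text
time_s: 4.3
ee_pos: [0.4587, -0.2372, 0.0673]
eef_rot: [3.141, -0.0, 0.087]
force: [-3.0, 1.5, 8.5]
grip_width: 0.0005
grip_force: 4.7
```

Request:
move_arm([
  [-1,0,0,-0.06,0,0,0],
  [-1,0,0,-0.12,0,0,0],
  [-1,0,0,-0.165,0,0,0],
  [-1,0,0,-0.165,0,0,0],
  [-1,0,0,-0.165,0,0,0],
])

```text
time_s: 4.8
ee_pos: [0.4586, -0.2372, 0.075]
eef_rot: [3.141, -0.0, 0.087]
force: [0.4, -0.2, 3.8]
grip_width: 0.0003
grip_force: 2.0
```

At this height the force was 0.4 N before the press and is 3.8 N now, so the key is following the fingers up and has been released. I'll withdraw back the way the arm came and look.

Request:
move_arm([
  [-1,0,0,-0.2,0,0,0],
  [-1,0,0,-0.8,0,0,0],
  [-1,0,0,-1.6,0,0,0],
  [-1,-0.5,0.5,-2.4,0,0,0],
  [-1,-1.2,1.2,-2.8,0,0,0],
  [-1,-1.9,1.9,-2.8,0,0,0],
  [-1,-2.6,2.6,-2.8,0,0,0],
  [-1,-3.3,3.3,-2.8,0,0,0],
  [-1,-4.0,4.0,-2.8,0,0,0],
  [-1,-4.6,4.6,-2.8,0,0,0],
  [-1,-4.6,4.6,-2.8,0,0,0],
  [-1,-4.6,4.6,-2.8,0,0,0],
])

```text
time_s: 6.0
ee_pos: [0.2488, -0.4863, 0.2149]
eef_rot: [-3.141, 0.0, 0.085]
force: [-0.4, 0.4, 0.6]
grip_width: 0.0001
grip_force: 0.0
```

```bash
cat >c.py <<'E'
from h import *
im,D=ctrl.camera("top");np.save("top.npy",D);cv2.imwrite("pics/top1.png",im[...,::-1])
E
python3 c.py; sed 's/top0/top1/;s/crop0/crop1/' b.py|python3 -
```

```text
[273 208  11  10 101] [277.86 212.5 ] [[ 0.4591 -0.2366  0.064 ]] [ 0.4587 -0.2369  0.0635] 0.0018
[252 210  11  10 101] [257.12 214.56] [[ 0.4551 -0.1891  0.064 ]] [ 0.4546 -0.1889  0.0641] 0.0016
[231 212  11  11 102] [236.32 216.71] [[ 0.4508 -0.1415  0.064 ]] [ 0.4504 -0.1419  0.0633] 0.0872
[210 214  11  11  99] [215.44 218.97] [[ 0.4463 -0.0937  0.064 ]] [ 0.4462 -0.0928  0.0633] 0.0014
[254 227  10   3  21] [258.71 228.43] [[ 0.4233 -0.1923  0.064 ]] [ 0.4253 -0.1928  0.0502] 0.0014
[233 230  11   3  22] [238.   230.68] [[ 0.4188 -0.1452  0.064 ]] [ 0.4197 -0.1443  0.0501] 0.0018
[212 232  10   3  21] [216.48 232.95] [[ 0.4143 -0.0963  0.064 ]] [ 0.4157 -0.0936  0.0498] 0.0014
```

View pics/crop1.png

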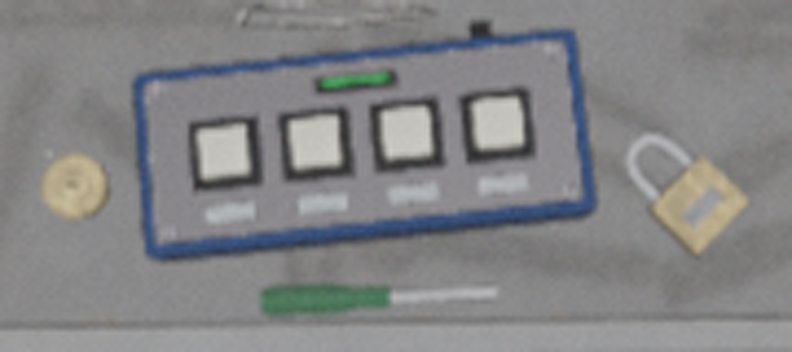

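The crop shows the flag raised and bright green at crop (357,80). All four keys are level at about 64 mm and the loose things haven't moved, so I'm handing in.

```bash
python3 -c "
from station import ctrl
print(ctrl.hand_in())"
```

```text
the job is handed in; nothing more can be done
None
```

The latched key was place_4 (the -y end); I pressed it until it let go, and the last picture shows the flag up, all four keys level and the loose things in place; the arm is clear and the job is handed in, with no verdict returned.

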